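# Sort primed and plywood offcuts by material

### The arm

A 6-joint arm with a two-finger parallel gripper is mounted at the origin on the work surface. World frame = base frame: x ahead of the robot, y to its left, z up, the work surface at z = 0. Lengths are in mm, angles in rad, forces in N, time in s.
With the tool pointing down it reaches from about 300 to 850 mm from the base axis. Payload 4.2 kg.
Tool frame: the origin (TCP) lies between the finger pads; the fingertips stand 25 mm ahead of it and the grasp point (between the pads) lies 6 mm ahead of it (bot.finger_overhang is the distance from the TCP to the fingertips, in mm); z points along the fingers, y is the line along which they close (so a half turn about z gives the same grasp; the last joint's range is limited). The gripper opens to 91 mm and grips with 3 to 60 N. Pads are 32 mm wide; open, the fingers measure 118 mm over their backs; the gripper's body (76 mm by 178 mm) begins 60 mm behind the grasp point.
Start: joints at [-1.165, 0.32, 1.565, -0, 1.257, -0.02], TCP at [237.508, -523.67, 238.976] pointing down, gripper open.
Joint ranges: [-3.11, 3.11], [-0.84, 2.01], [0.21, 2.61], [-1.34, 4.49], [0.05, 2.63], [-2.56, 2.56]. Speed limits (rad/s): [2.57, 2.57, 3.14, 3.14, 3.14, 3.14].

### API

Orientations are given as a unit quaternion [x, y, z, w].
In Python, from plant import bot, imaging, ticket gives the robot as it stands (bot), with the cameras (imaging) and the job (ticket).
- The arm moves only by the shell command python3 shift.py 'ROWS' [OPENING]. ROWS is a JSON object with one list for each field, all of the same length, 1 to 5, a row being the entries at one place: tx, ty, tz (the shift in shares of the most that a row can go, 1 being 62.5 mm), wx, wy, wz (a rotation vector in a scale on which 1.0 is pi rad); each row shifts and turns the commanded pose from where the row before left it, along the tool's axes as they then stand; what a row does not reach is not made up. A row lasts 1/8 s, in which the tool goes at most 62.5 mm and 0.188 rad, less where a joint would pass 70% of its speed; a pose out of reach is approached as far as the arm can. OPENING is the finger opening in mm, set as the command begins (- or left out keeps the last). The fingers move at their own pace and stop on an object; the grip force is fixed at half the most. Time passes only in rows, so rows that do not move let the fingers close. It prints the time, the measured TCP pose, the force, the opening and the grip force at its end. Input that does not fit is refused with a message, and nothing moves.
- bot.observe(): the state, without advancing time (a new reading comes with each control period).
- imaging.get_image(name): name is "side" or "top" or "wrist"; returns (picture, depth): 480x640x3 uint8, red, green, blue; 480x640 float32, mm along the optical axis (not along the pixel's ray), 0 where there is no reading.
- imaging.camera_info(name): a dict with "camera_matrix" (3x3 intrinsics, pixels), "extrinsics" (4x4, takes a point from camera to world coordinates); the wrist camera has in their place "tool_from_camera" (4x4, takes a point from camera to tool coordinates, whose origin is the TCP and whose axes are the flange's). Camera axes: x right, y down, z forward; pixel columns grow to the right and rows downward; lengths in mm; the calibration is good to about 2 mm. A picture is of the moment at which its call begins: read the wrist's pose just before it. camera_info takes no time and is no camera call.
- ticket.close_job(): hands the job in; it is judged then, once.
The state is a dict: "time": time; "q": joint angles; "qd": joint speeds; "effort": joint torques, N m; "eef_pos": TCP position; "tcp_rot": TCP orientation; "contact_force": force on the tool from outside, world axes, zero at the start; "moment": the same for the moment, N m; "finger_gap": finger opening in mm; "finger_force": force on a finger pad.
Only numpy, scipy, OpenCV 4.12 (cv2) and the standard library are available. Lean on these libraries where they do the work, as an engineer would, in place of code of your own. Each camera call takes 0.05 s, during which the arm holds its last target. There are 200 camera calls.

### The job

Sort the three offcut plates from the leaning rack: plywood into the red bin, steel into the blue bin, aluminium into the yellow bin. Steel and aluminium wear the same grey primer, so feel the weight of each grey plate as you lift it (steel is about three times as heavy). Lower every plate until it stands on the floor of its bin before you let go of it (no dropping), and leave the jar, the can and the wrench where they are.

Things in the scene. Friction and masses are not known exactly. Their poses are not given: they have to be found in the camera images.
- rack: Fixed rack: wooden board 100 mm (x) by 280 mm (y), 14 mm thick, with three dark steel pockets along its y, 70 mm apart. Origin: centre of the board's underside, z up. Plates lean in it 30 degrees from vertical, tops towards its -y: plate height runs along (0, -0.5, 0.866) of the rack frame, width along x, thickness along (0, 0.866, 0.5) from the slot point.
- slot_1 (a point): pocket 1 of the rack (-y end): the middle of the bottom edge of the lower face of the plate standing in it (22 mm above the bench). Holds one plate at the start, any kind. All plates are 105 mm wide and 110 mm high; grey ones 8 mm thick, plywood 12 mm. A gripper straddling a leaning plate's top edge overhangs the next plate on the -y side, so empty the slots in order 1, 2, 3.
- slot_2 (a point): pocket 2 of the rack: the middle of the bottom edge of the lower face of the plate standing in it (22 mm above the bench). Holds one plate at the start, any kind. Grey plates, steel (about 0.73 kg) or aluminium (about 0.25 kg), look alike; plywood about 0.09 kg.
- slot_3 (a point): pocket 3 of the rack (+y end): the middle of the bottom edge of the lower face of the plate standing in it (22 mm above the bench). Holds one plate at the start, any kind. Each pocket (4 mm steel) covers the lowest 45 mm of the plate's lower face and 14 mm of its upper face; plates slide out freely along their height.
- plywood: The one brown plywood plate, 105 x 12 x 110 mm, standing in one of the pockets. Origin: middle of the bottom edge of its lower face (at the slot point); its x along the width, y through the thickness, z up its height.
- bin_blue: open sheet-metal bin painted blue, 135 mm (its x) by 118 mm (its y) outside and 70 mm high, walls 4 mm, its rubber-lined inner floor 8 mm above the bench; fixed to the bench. Origin: centre of its underside; z up. It is for the steel plates.
- bin_yellow: open sheet-metal bin painted yellow, 135 mm (its x) by 118 mm (its y) outside and 70 mm high, walls 4 mm, its rubber-lined inner floor 8 mm above the bench; fixed to the bench. Origin: centre of its underside; z up. It is for the aluminium plates.
- bin_red: open sheet-metal bin painted red, 135 mm (its x) by 118 mm (its y) outside and 70 mm high, walls 4 mm, its rubber-lined inner floor 8 mm above the bench; fixed to the bench. Origin: centre of its underside; z up. It is for the plywood. A bin takes several plates on edge, leaning on a y wall.
- liner_blue: black rubber liner, 3 mm thick, covering the whole floor of the blue bin and fixed in it; origin: centre of its underside, 5 mm above the bench
- liner_yellow: black rubber liner, 3 mm thick, covering the whole floor of the yellow bin and fixed in it; origin: centre of its underside, 5 mm above the bench
- liner_red: black rubber liner, 3 mm thick, covering the whole floor of the red bin and fixed in it; origin: centre of its underside, 5 mm above the bench
- jar: bystander: glass jar with steel cap, 64 mm across, 85 mm high; origin under its centre
- can: bystander: green can, 66 mm across, 100 mm high; origin under its centre
- wrench: bystander: steel wrench lying on the bench; origin under its middle

How it is judged:
By the outcome, as a careful person would: the job done as asked, in the order asked, and still so for the second after the job is handed in, with the robot touching nothing.
It also fails if it takes over 69 s, if anything falls off the work surface, if the arm or the gripper's body presses on something with over 40 N, if the wrist force passes 120 N, or if a joint passes its speed limit or range.

## Working session

There is one attempt and no reset: what is moved stays moved. The work goes in short steps, Python scripts to look and compute and a shell command to move; the robot and the scene stay as the last step left them, time stands still between calls to the robot, and variables do not carry over. Pictures are saved under pics/ and viewed, at most 10 in all, crops included, and the job is handed in when it is done.

```bash
ls; mkdir -p pics; python3 - <<'E'
from plant import bot, imaging, ticket
import cv2,numpy as np
np.set_printoptions(suppress=True,precision=4)
s=bot.observe();print(s)
for n in("top","side"):
    p,d=imaging.get_image(n);cv2.imwrite(f"pics/{n}0.png",p[:,:,::-1]);np.save(f"pics/{n}0.npy",d)
    print(imaging.camera_info(n), (d>0).mean())
print(imaging.camera_info("wrist"))
E
```

```text
pics
plant.py
shift.py
{'time': 0.0, 'q': array([-1.165 ,  0.3203,  1.5657, -0.    ,  1.2574, -0.02  ]), 'qd': array([ 0.0005,  0.0004, -0.0015, -0.0007, -0.0006, -0.    ]), 'effort': array([ -0.0012, -41.246 , -23.1971,   0.0724,   0.0457,  -0.0001]), 'eef_pos': array([ 237.3276, -523.2439,  238.1126]), 'tcp_rot': array([ 0.9774,  0.2113, -0.0002, -0.0009]), 'contact_force': array([-0.1836,  0.3004,  0.0566]), 'moment': array([-0.0046,  0.0049,  0.0366]), 'finger_force': 0.0, 'finger_gap': 91.18301144495868}
{'camera_matrix': array([[465.3338,   0.    , 322.5043],
       [  0.    , 465.3338, 240.0029],
       [  0.    ,   0.    ,   1.    ]]), 'extrinsics': array([[ -0.1705,  -0.9655,   0.1967, 305.506 ],
       [ -0.9853,   0.1681,  -0.029 , -50.7369],
       [ -0.005 ,  -0.1987,  -0.98  , 994.8145],
       [  0.    ,   0.    ,   0.    ,   1.    ]])} 0.996064453125
{'camera_matrix': array([[436.7271,   0.    , 315.1752],
       [  0.    , 436.7271, 242.2297],
       [  0.    ,   0.    ,   1.    ]]), 'extrinsics': array([[ -0.9315,  -0.1813,   0.3153, 162.3142],
       [ -0.3633,   0.5038,  -0.7837, 805.6697],
       [ -0.0168,  -0.8446,  -0.5351, 640.4801],
       [  0.    ,   0.    ,   0.    ,   1.    ]])} 0.996064453125
{'camera_matrix': array([[425.6174,   0.    , 318.8664],
       [  0.    , 425.6174, 238.0698],
       [  0.    ,   0.    ,   1.    ]]), 'tool_from_camera': array([[  -0.0007,   -0.9722,   -0.2341,   65.0618],
       [   1.    ,   -0.0006,   -0.0003,   -0.1286],
       [   0.0001,   -0.2341,    0.9722, -146.5381],
       [   0.    ,    0.    ,    0.    ,    1.    ]])}
```

View pics/top0.png

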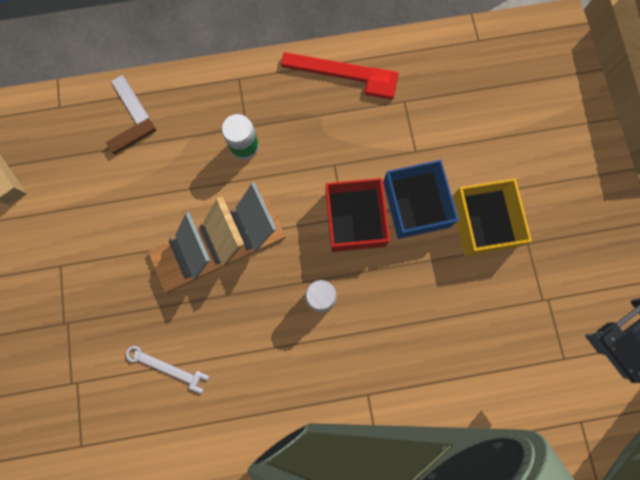

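View pics/side0.png

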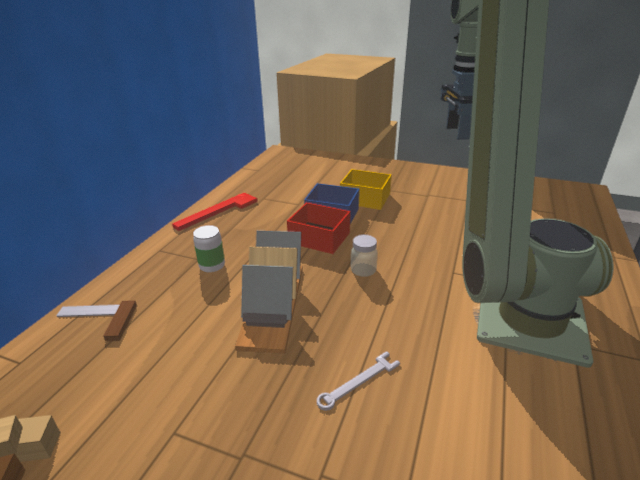

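Top view: the rack sits at about (215,240). Its plates are grey at (255,215), plywood at (222,230) and grey at (190,245). The bin rims are red at (357,213), blue at (420,198) and yellow at (494,216). The jar (321,295), can (240,135) and wrench (165,370) are all clear of the route. In the side view the plates lean away from the camera, so their tops point towards -y. Slot 1 is therefore the grey plate nearest the red bin.

```bash
cat >h.py <<'E'
import cv2,numpy as np
from plant import bot, imaging, ticket
np.set_printoptions(suppress=True,precision=3)
def cloud(n,d):
    c=imaging.camera_info(n);K=c["camera_matrix"];T=c["extrinsics"]
    v,u=np.mgrid[:480,:640]
    P=np.stack([(u-K[0,2])/K[0,0]*d,(v-K[1,2])/K[1,1]*d,d],-1)
    return P@T[:3,:3].T+T[:3,3]
def ray(n,uv,z):
    c=imaging.camera_info(n);T=c["extrinsics"]
    r=T[:3,:3]@np.linalg.inv(c["camera_matrix"])@np.r_[uv,1]
    return T[:3,3]+r*(z-T[2,3])/r[2]
E
python3 - <<'E'
from h import *
for n in("top","side"):
    im=cv2.imread(f"pics/{n}0.png");d=np.load(f"pics/{n}0.npy");P=cloud(n,d)
    hsv=cv2.cvtColor(im,cv2.COLOR_BGR2HSV);H,S,V=cv2.split(hsv)
    z=P[...,2];print(n,"bench z",np.median(z[(abs(z)<15)]))
    for c,m in dict(red=((H<6)|(H>174)),blue=(H>100)&(H<125),yellow=(H>22)&(H<32)).items():
        m=m&(S>130)&(z>30)&(z<90)&(P[...,1]<60)&(P[...,1]>-420)&(P[...,0]>250)&(P[...,0]<600)
        k,l,st,_=cv2.connectedComponentsWithStats(m.astype(np.uint8));m=l==1+st[1:,4].argmax()
        zz=z[m];top=np.percentile(zz,97);r=P[m&(z>top-8)]
        print(c,m.sum(),"rimz",top,cv2.minAreaRect(r[:,:2].astype(np.float32)))
    R=(P[...,1]>20)&(P[...,1]<400)&(P[...,0]>200)&(P[...,0]<520)&(z>30)&(z<135)
    for c,m in dict(grey=(S<80)&(H>80),ply=(S>60)&(H<30)).items():
        m=(m&R).astype(np.uint8);m=cv2.morphologyEx(m,cv2.MORPH_OPEN,np.ones((3,3)))
        k,l,st,ce=cv2.connectedComponentsWithStats(m)
        for i in range(1,k):
            if st[i,4]<150: continue
            Q=P[l==i];print(c,st[i],ce[i],"mean",Q.mean(0),"zmax",np.percentile(Q[:,2],98))
            q=Q[Q[:,2]>np.percentile(Q[:,2],98)-5]
            print("   normal",np.linalg.svd((Q-Q.mean(0))[::2],full_matrices=False)[2][2]," toprect",cv2.minAreaRect(q[:,:2].astype(np.float32)))
E
```

```text
top bench z 0.6344728810860829
red 882 rimz 72.78662250785361 ((536.8385009765625, -158.08596801757812), (118.62039947509766, 134.7560577392578), 85.7698745727539)
blue 962 rimz 72.32987174397847 ((541.4343872070312, -295.84637451171875), (122.17919921875, 117.59318542480469), 2.612255334854126)Traceback (most recent call last):
  File "<stdin>", line 8, in <module>
ValueError: attempt to get argmax of an empty sequence
```

```bash
cat >m.py <<'E'
from h import *
for n in("top","side"):
    im=cv2.imread(f"pics/{n}0.png");d=np.load(f"pics/{n}0.npy");P=cloud(n,d)
    hsv=cv2.cvtColor(im,cv2.COLOR_BGR2HSV);H,S,V=cv2.split(hsv)
    z=P[...,2];print(n,"bench z",np.median(z[(abs(z)<15)]))
    for c,m in dict(red=((H<6)|(H>174)),blue=(H>95)&(H<125),yellow=(H>20)&(H<34)).items():
        m=m&(S>100)&(z>30)&(z<90)&(P[...,1]<60)&(P[...,1]>-560)&(P[...,0]>250)&(P[...,0]<700)
        k,l,st,ce=cv2.connectedComponentsWithStats(m.astype(np.uint8))
        if k<2: print(c,"none");continue
        m=l==1+st[1:,4].argmax()
        zz=z[m];top=np.percentile(zz,97);r=P[m&(z>top-6)]
        print(c,m.sum(),"rimz",top,cv2.minAreaRect(r[:,:2].astype(np.float32)))
        # ray casting of the outer outline on the rim plane
        hull=cv2.convexHull(np.argwhere(m)[:,::-1].astype(np.int32))[:,0]
        if n=="top": print("   rays",cv2.minAreaRect(np.array([ray(n,p,top)[:2] for p in hull],np.float32)))
    R=(P[...,1]>-60)&(P[...,1]<400)&(P[...,0]>300)&(P[...,0]<620)&(z>30)&(z<135)
    for c,m in dict(grey=(S<80)&(H>80),ply=(S>60)&(H<30)).items():
        m=(m&R).astype(np.uint8);m=cv2.morphologyEx(m,cv2.MORPH_OPEN,np.ones((3,3)))
        k,l,st,ce=cv2.connectedComponentsWithStats(m)
        for i in range(1,k):
            if st[i,4]<150: continue
            Q=P[l==i];print(c,st[i],ce[i],"mean",Q.mean(0),"zmax",np.percentile(Q[:,2],98))
            q=Q[Q[:,2]>np.percentile(Q[:,2],98)-5]
            print("   normal",np.linalg.svd((Q-Q.mean(0))[::2],full_matrices=False)[2][2]," toprect",cv2.minAreaRect(q[:,:2].astype(np.float32)))
E
python3 m.py
```

```text
top bench z 0.6344728810860829
red 1145 rimz 72.63371668360797 ((537.35009765625, -158.0574493408203), (118.62154388427734, 135.6484832763672), 85.62853240966797)
   rays ((533.0578002929688, -156.74713134765625), (119.07662200927734, 142.35848999023438), 85.64661407470703)
blue 1405 rimz 72.21304044102153 ((547.7259521484375, -295.80145263671875), (134.66085815429688, 118.22789764404297), 2.806957721710205)
   rays ((543.3534545898438, -291.43829345703125), (140.11915588378906, 125.8786392211914), 2.717189311981201)
yellow 1681 rimz 72.1137878131597 ((483.9727783203125, -434.643798828125), (120.18001556396484, 135.31729125976562), 89.35456848144531)
   rays ((481.3598937988281, -426.88525390625), (131.17601013183594, 138.907958984375), 89.42678833007812)
grey [ 238  185   36   62 1034] [255.451 214.951] mean [561.286  46.943  87.666] zmax 122.20811739417904
   normal [ 0.235 -0.828 -0.509]  toprect ((565.1629028320312, 27.52977752685547), (99.30371856689453, 8.046404838562012), 15.26508903503418)
grey [177 215  31  61 864] [191.6   244.991] mean [521.837 180.484  88.757] zmax 122.23
[... 867 characters left out ...]
712158203125), (126.29100799560547, 51.377281188964844), 69.48918151855469)
yellow 927 rimz 70.65881532011234 ((484.1564025878906, -434.5605163574219), (127.04156494140625, 135.4908447265625), 89.42687225341797)
grey [353 239  23  13 215] [363.27  244.572] mean [380.39  -39.715  82.979] zmax 87.0889578647015
   normal [-0.015 -0.213 -0.977]  toprect ((380.3356628417969, -41.273948669433594), (53.141719818115234, 33.7319450378418), 7.751243591308594)
ply [ 249  247   48   51 1014] [275.828 259.703] mean [535.634 109.86  100.36 ] zmax 122.71154239233003
   normal [ 0.217 -0.731 -0.647]  toprect ((546.63232421875, 98.09800720214844), (102.39911651611328, 16.070785522460938), 15.995511054992676)
```

```bash
cat >go.py <<'E'
# go.py x y z yaw tilt : grasp-point target; prints turn (tool rotvec) then shift in the turned tool axes
import sys
from h import *
from scipy.spatial.transform import Rotation as R
x,y,z,yaw,tilt=map(float,sys.argv[1:6])
s=bot.observe();R0=R.from_quat(s["tcp_rot"])
cy,sy=np.cos(yaw),np.sin(yaw);t=np.radians(tilt)
X=np.array([cy,sy,0]);Yr=np.array([-sy,cy,0]);h=-np.sin(t)*Yr+[0,0,np.cos(t)]  # plate height
Z=-h;Y=np.cross(Z,X);R1=R.from_matrix(np.stack([X,Y,Z],1))
tcp=np.array([x,y,z])-6*Z
print("turn",(R0.inv()*R1).as_rotvec(),"shift after turn",R1.inv().apply(tcp-s["eef_pos"]),"shift now",R0.inv().apply(tcp-s["eef_pos"]),"t",s["time"],"F",s["contact_force"])
E
python3 go.py 573.7 -2.4 171 .28 30
```

```text
turn [0.521 0.038 0.142] shift after turn [ 467.222 -319.433  256.031] shift now [ 521.053 -332.384   62.536] t 0.1 F [-0.379 -0.455 -0.356]
```

Units first: shifts go in shares of 62.5 mm and turns go in shares of pi rad. So -10 mm is -0.16.

```bash
python3 shift.py '{"tx":[0], "ty":[0], "tz":[-0.16], "wx":[0], "wy":[0], "wz":[0]}' 40
```

```text
time: 0.22
eef_pos: [237.2, -523.0, 248.2]
tcp_rot: [0.977, 0.211, -0.0, -0.001]
contact_force: [0.3, 0.3, 0.0]
finger_gap: 83.9
finger_force: 0.0
```

Scaled: 33 mm is 0.528, -21 mm is -0.336.

```bash
python3 shift.py '{"tx":[0.528, 0.528, 0.528, 0.528, 0.528], "ty":[-0.336, -0.336, -0.336, -0.336, -0.336], "tz":[0, 0, 0, 0, 0], "wx":[0, 0, 0, 0, 0], "wy":[0, 0, 0, 0, 0], "wz":[0, 0, 0, 0, 0]}' >/dev/null
python3 shift.py '{"tx":[0.528, 0.528, 0.528, 0.528, 0.528], "ty":[-0.336, -0.336, -0.336, -0.336, -0.336], "tz":[0, 0, 0, 0, 0], "wx":[0, 0, 0, 0, 0], "wy":[0, 0, 0, 0, 0], "wz":[0, 0, 0, 0, 0]}' >/dev/null
python3 shift.py '{"tx":[0.528, 0.528, 0.528, 0.528, 0], "ty":[-0.336, -0.336, -0.336, -0.336, 0], "tz":[0, 0, 0, 0, 0], "wx":[0, 0, 0, 0, 0.0318], "wy":[0, 0, 0, 0, 0], "wz":[0.0095, 0.0095, 0.0095, 0.0095, 0.0064]}'
python3 shift.py '{"tx":[0, 0, 0, 0, 0], "ty":[0, 0, 0, 0, 0], "tz":[0, 0, 0, 0, 0], "wx":[0.0318, 0.0318, 0.0318, 0.0318, 0.0064], "wy":[0, 0, 0, 0, 0], "wz":[0, 0, 0, 0, 0]}'
python3 go.py 573.7 -2.4 171 .28 30
```

```text
time: 2.1
eef_pos: [543.9, -65.5, 249.7]
tcp_rot: [0.988, 0.145, -0.007, -0.051]
contact_force: [-0.4, -0.4, -0.2]
finger_gap: 39.9
finger_force: 0.0
time: 2.72
eef_pos: [542.8, -70.2, 248.5]
tcp_rot: [0.957, 0.137, -0.037, -0.255]
contact_force: [-0.2, -0.4, 0.5]
finger_gap: 39.9
finger_force: 0.0
turn [0.003 0.004 0.003] shift after turn [ 48.411 -10.326  89.396] shift now [ 48.782 -10.467  89.178] t 2.725 F [-0.167 -0.361  0.53 ]
```

Scaled: 20 mm is 0.32, 16 mm is 0.256.

```bash
python3 shift.py '{"tx":[0.256, 0.256, 0.256, 0], "ty":[-0.048, -0.048, -0.064, 0], "tz":[0.32, 0.32, 0.32, 0], "wx":[0, 0, 0, 0], "wy":[0, 0, 0, 0], "wz":[0, 0, 0, 0]}'
cat >w.py <<'E'
import sys
from h import *
from scipy.spatial.transform import Rotation as R
s=bot.observe();p,d=imaging.get_image("wrist");cv2.imwrite(f"pics/{sys.argv[1]}.png",p[:,:,::-1])
c=imaging.camera_info("wrist");K=c["camera_matrix"];T=c["tool_from_camera"]
v,u=np.mgrid[:480,:640]
P=np.stack([(u-K[0,2])/K[0,0]*d,(v-K[1,2])/K[1,1]*d,d],-1)@T[:3,:3].T+T[:3,3]  # tool frame
W=P@R.from_quat(s["tcp_rot"]).as_matrix().T+s["eef_pos"]
np.savez(f"pics/{sys.argv[1]}.npz",P=P,W=W,p=p)
E
python3 w.py w1; python3 go.py 573.7 -2.4 171 .28 30
```

```text
time: 3.22
eef_pos: [577.5, -16.8, 200.4]
tcp_rot: [0.956, 0.139, -0.039, -0.255]
contact_force: [-0.1, -0.8, 0.7]
finger_gap: 39.9
finger_force: 0.0
turn [0.003 0.006 0.006] shift after turn [ 0.526  1.494 28.043] shift now [ 0.688  1.405 28.044] t 3.275 F [0.383 0.004 0.598]
```

View pics/w1.png

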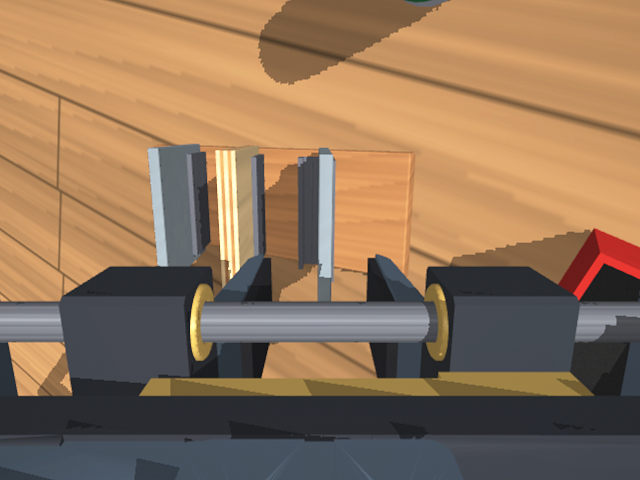

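The wrist view shows plate 1's top edge at column ~326, rows 150 to 300, midway between the fingers (columns 265 and 370). The plywood is at column ~230 and plate 3 at ~155. The top edges' tool-frame positions come next.

```bash
cat >e.py <<'E'
import sys
from h import *
f=np.load(f"pics/{sys.argv[1]}.npz");P,W=f["P"],f["W"];c0,c1=map(int,sys.argv[2:4])
hsv=cv2.cvtColor(f["p"],cv2.COLOR_RGB2HSV)
for v in range(140,300,12):
    r=P[v,c0:c1];k=np.argmin(np.where(r[:,2]>-50,r[:,2],999));m=abs(r[:,2]-r[k,2])<2
    q=r[m];print(v,m.sum(),"x %.1f y %.1f..%.1f z %.1f"%(q[:,0].mean(),q[:,1].min(),q[:,1].max(),q[:,2].min()),W[v,c0:c1][m].mean(0))
E
python3 e.py w1 300 345
```

```text
140 4 x 61.6 y 17.2..20.4 z 217.2 [609.564  89.099   1.417]
152 9 x 55.4 y 0.2..5.7 z 117.0 [614.228  52.9    96.562]
164 12 x 50.0 y -0.4..6.7 z 89.6 [612.999  38.121 120.294]
176 15 x 43.4 y -1.0..6.8 z 89.8 [606.651  36.381 120.035]
188 9 x 36.8 y -0.4..6.8 z 89.0 [600.544  33.826 120.28 ]
200 14 x 30.0 y -1.0..6.3 z 90.0 [593.756  32.785 120.179]
212 14 x 23.2 y -1.0..6.4 z 89.7 [587.208  30.841 120.173]
224 9 x 16.3 y -0.4..6.4 z 89.1 [580.852  28.278 120.354]
236 14 x 9.2 y -1.0..6.4 z 89.9 [573.794  26.922 120.036]
248 13 x 2.0 y -1.0..6.5 z 90.3 [566.868  25.033 119.877]
260 10 x -5.1 y -0.5..5.9 z 89.9 [560.157  22.774 120.302]
272 13 x -12.4 y -1.0..6.0 z 90.1 [553.006  20.953 120.247]
284 11 x -19.9 y -1.1..6.0 z 90.2 [545.836  18.781 119.994]
296 12 x -27.3 y -1.7..6.0 z 90.2 [538.597  17.147 120.645]
```

Scaled: 21 mm is 0.336, 18 mm is 0.288, 0.005 rad / 3.1416 = 0.0016.

```bash
python3 shift.py '{"tx":[0, 0, 0, 0, 0], "ty":[0.024, 0.024, 0, 0, 0], "tz":[0.336, 0.336, 0.336, 0.336, 0.288], "wx":[0.001, 0, 0, 0, 0], "wy":[0.0016, 0, 0, 0, 0], "wz":[0.0016, 0, 0, 0, 0]}'
python3 shift.py '{"tx":[0, 0], "ty":[0, 0], "tz":[0.032, 0], "wx":[0, 0], "wy":[0, 0], "wz":[0, 0]}'
```

```text
time: 3.9
eef_pos: [564.4, 27.5, 112.0]
tcp_rot: [0.957, 0.134, -0.035, -0.256]
contact_force: [-0.5, -0.3, 0.8]
finger_gap: 39.9
finger_force: 0.0
time: 4.15
eef_pos: [564.7, 28.2, 111.0]
tcp_rot: [0.957, 0.134, -0.035, -0.256]
contact_force: [-0.3, 0.7, 0.1]
finger_gap: 40.6
finger_force: 0.0
```

Scaled: -15 mm is -0.24, -10 mm is -0.16.

```bash
python3 shift.py '{"tx":[0, 0, 0, 0], "ty":[0, 0, 0, 0], "tz":[0, 0, 0, 0], "wx":[0, 0, 0, 0], "wy":[0, 0, 0, 0], "wz":[0, 0, 0, 0]}' 0; python3 shift.py '{"tx":[0, 0, 0, 0], "ty":[0, 0, 0, 0], "tz":[-0.048, -0.08, -0.16, -0.24], "wx":[0, 0, 0, 0], "wy":[0, 0, 0, 0], "wz":[0, 0, 0, 0]}'
```

```text
time: 4.65
eef_pos: [564.1, 29.0, 110.6]
tcp_rot: [0.956, 0.134, -0.036, -0.257]
contact_force: [0.5, 2.7, 2.2]
finger_gap: 7.9
finger_force: 30.0
time: 5.15
eef_pos: [568.4, 12.8, 139.3]
tcp_rot: [0.956, 0.134, -0.036, -0.257]
contact_force: [-0.9, 4.0, -2.3]
finger_gap: 7.7
finger_force: 30.0
```

Scaled: -20 mm is -0.32, -15 mm is -0.24.

```bash
python3 shift.py '{"tx":[0, 0, 0, 0, 0], "ty":[0, 0, 0, 0, 0], "tz":[-0.24, -0.32, -0.32, -0.32, -0.16], "wx":[0, 0, 0, 0, 0], "wy":[0, 0, 0, 0, 0], "wz":[0, 0, 0, 0, 0]}'; python3 shift.py '{"tx":[0, 0, 0], "ty":[0, 0, 0], "tz":[0, 0, 0], "wx":[0, 0, 0], "wy":[0, 0, 0], "wz":[0, 0, 0]}';python3 go.py 0 0 0 0 0
```

```text
time: 5.78
eef_pos: [581.4, -30.0, 213.9]
tcp_rot: [0.957, 0.134, -0.034, -0.254]
contact_force: [0.0, 0.2, -2.3]
finger_gap: 7.8
finger_force: 30.0
time: 6.15
eef_pos: [579.9, -27.7, 211.7]
tcp_rot: [0.957, 0.134, -0.036, -0.256]
contact_force: [0.4, -0.5, -2.0]
finger_gap: 7.5
finger_force: 30.0
turn [-0.52   0.073  0.273] shift after turn [-579.921  -27.746  205.726] shift now [-549.712  -58.662  271.62 ] t 6.15 F [ 0.371 -0.525 -1.985]
```

Static weight is about 2.1 N, so plate 1 is aluminium and goes in the yellow bin.

Scaled: -0.1 rad / 3.1416 = -0.0318.

```bash
python3 go.py 484.1 -484 150 -0.011 8
python3 shift.py '{"tx":[0, 0, 0, 0], "ty":[0, 0, 0, 0], "tz":[0, 0, 0, 0], "wx":[-0.0318, -0.0318, -0.0318, -0.0255], "wy":[0.0064, 0.0064, 0.0064, 0.0032], "wz":[0.0255, 0.0255, 0.0255, 0.0127]}'
python3 go.py 484.1 -484 150 -0.011 8
```

```text
turn [-0.381  0.095  0.276] shift after turn [-90.797 461.421  -8.515] shift now [-218.126  385.591 -158.009] t 6.15 F [ 0.371 -0.525 -1.985]
time: 6.65
eef_pos: [579.6, -27.4, 212.3]
tcp_rot: [0.998, -0.005, -0.014, -0.067]
contact_force: [0.4, 0.0, -2.4]
finger_gap: 7.8
finger_force: 30.0
turn [ 0.005  0.028 -0.001] shift after turn [-90.486 461.882  -7.956] shift now [-90.363 461.965  -3.072] t 6.65 F [ 0.417  0.002 -2.368]
```

Scaled: 38 mm is 0.608, -7.5 mm is -0.12, 0.02 rad / 3.1416 = 0.0064.

```bash
python3 shift.py '{"tx":[-0.12, -0.12, -0.12, -0.12, -0.12], "ty":[0.608, 0.608, 0.608, 0.608, 0.608], "tz":[-0.08, -0.08, -0.08, -0.08, -0.08], "wx":[0, 0, 0, 0, 0], "wy":[0.0064, 0.0032, 0, 0, 0], "wz":[0, 0, 0, 0, 0]}' >/dev/null
python3 shift.py '{"tx":[-0.12, -0.12, -0.12, -0.12, -0.12], "ty":[0.608, 0.608, 0.608, 0.608, 0.608], "tz":[-0.08, -0.08, -0.08, -0.08, -0.08], "wx":[0, 0, 0, 0, 0], "wy":[0, 0, 0, 0, 0], "wz":[0, 0, 0, 0, 0]}'
python3 shift.py '{"tx":[-0.12, -0.12, 0, 0], "ty":[0.608, 0.608, 0, 0], "tz":[-0.08, -0.08, 0, 0], "wx":[0, 0, 0, 0], "wy":[0, 0, 0, 0], "wz":[0, 0, 0, 0]}'
python3 go.py 484.1 -484 150 -0.011 8
```

```text
time: 7.9
eef_pos: [501.0, -411.0, 209.7]
tcp_rot: [0.998, -0.005, 0.001, -0.069]
contact_force: [0.1, -0.1, -2.3]
finger_gap: 7.8
finger_force: 30.0
time: 8.4
eef_pos: [485.6, -486.0, 209.1]
tcp_rot: [0.998, -0.005, 0.001, -0.069]
contact_force: [-0.1, 0.1, -1.9]
finger_gap: 8.1
finger_force: 30.0
turn [ 0.001 -0.002  0.001] shift after turn [-1.506  6.283 52.825] shift now [-1.594  6.244 52.827] t 8.4 F [-0.142  0.064 -1.89 ]
```

Scaled: 20 mm is 0.32, -1.5 mm is -0.024.

```bash
python3 shift.py '{"tx":[-0.024, 0, 0, 0, 0], "ty":[0.048, 0.048, 0.048, 0.032, 0.016], "tz":[0.32, 0.32, 0.32, 0.24, 0.16], "wx":[0, 0, 0, 0, 0], "wy":[0, 0, 0, 0, 0], "wz":[0, 0, 0, 0, 0]}'
python3 shift.py '{"tx":[0, 0, 0, 0], "ty":[0.008, 0, 0, 0], "tz":[0.08, 0.048, 0, 0], "wx":[0, 0, 0, 0], "wy":[0, 0, 0, 0], "wz":[0, 0, 0, 0]}'
python3 go.py 484.1 -484 100 -0.011 8
```

```text
time: 9.02
eef_pos: [484.5, -486.3, 123.3]
tcp_rot: [0.998, -0.005, 0.001, -0.069]
contact_force: [-0.6, -0.8, -2.2]
finger_gap: 8.0
finger_force: 30.0
time: 9.52
eef_pos: [484.5, -486.9, 116.5]
tcp_rot: [0.998, -0.005, 0.002, -0.068]
contact_force: [-0.2, 0.6, -2.8]
finger_gap: 7.6
finger_force: 30.0
turn [ 0.004 -0.003  0.001] shift after turn [-0.396 -0.602 10.787] shift now [-0.429 -0.643 10.784] t 9.525 F [-0.151  0.626 -2.796]
```

Scaled: 4 mm is 0.064, 3 mm is 0.048.

```bash
python3 shift.py '{"tx":[0, 0, 0], "ty":[0, 0, 0], "tz":[0.064, 0.048, 0], "wx":[0, 0, 0], "wy":[0, 0, 0], "wz":[0, 0, 0]}';python3 shift.py '{"tx":[0, 0], "ty":[0, 0], "tz":[0.032, 0], "wx":[0, 0], "wy":[0, 0], "wz":[0, 0]}'; python3 shift.py '{"tx":[0, 0], "ty":[0, 0], "tz":[0.016, 0], "wx":[0, 0], "wy":[0, 0], "wz":[0, 0]}'
```

```text
time: 9.9
eef_pos: [484.1, -485.5, 108.6]
tcp_rot: [0.998, -0.005, 0.001, -0.069]
contact_force: [-0.3, -0.5, -2.3]
finger_gap: 7.7
finger_force: 30.0
time: 10.15
eef_pos: [484.5, -485.6, 107.6]
tcp_rot: [0.998, -0.005, 0.002, -0.068]
contact_force: [0.5, 0.0, 0.4]
finger_gap: 7.4
finger_force: 30.0
time: 10.4
eef_pos: [484.5, -485.7, 107.6]
tcp_rot: [0.998, -0.005, 0.002, -0.068]
contact_force: [0.2, 0.2, 4.6]
finger_gap: 7.8
finger_force: 30.0
```

Scaled: -40 mm is -0.64, -35 mm is -0.56.

```bash
python3 shift.py '{"tx":[0, 0, 0, 0, 0], "ty":[0, 0, 0, 0, 0], "tz":[0, 0, 0, 0, 0], "wx":[0, 0, 0, 0, 0], "wy":[0, 0, 0, 0, 0], "wz":[0, 0, 0, 0, 0]}' 24; python3 shift.py '{"tx":[0, 0, 0, 0, 0], "ty":[0, 0, 0, 0, 0], "tz":[-0.128, -0.24, -0.4, -0.56, -0.64], "wx":[0, 0, 0, 0, 0], "wy":[0, 0, 0, 0, 0], "wz":[0, 0, 0, 0, 0]}'
python3 go.py 556 66 185 .28 30
```

```text
time: 11.02
eef_pos: [484.3, -485.3, 105.9]
tcp_rot: [0.998, -0.005, 0.001, -0.068]
contact_force: [-0.1, -0.2, 0.7]
finger_gap: 24.0
finger_force: 0.1
time: 11.65
eef_pos: [483.7, -502.2, 230.1]
tcp_rot: [0.998, -0.005, 0.002, -0.068]
contact_force: [0.8, -0.4, -0.3]
finger_gap: 23.8
finger_force: 0.0
turn [ 0.385 -0.097 -0.276] shift after turn [ 226.46  -433.069  296.074] shift now [  66.884 -555.377  116.515] t 11.65 F [ 0.842 -0.388 -0.277]
```

Scaled: -40 mm is -0.64, 5.5 mm is 0.088.

```bash
python3 shift.py '{"tx":[0.08, 0.08, 0.08, 0.08, 0.08], "ty":[-0.64, -0.64, -0.64, -0.64, -0.64], "tz":[0.088, 0.088, 0.088, 0.088, 0.088], "wx":[0, 0, 0, 0, 0], "wy":[0, 0, 0, 0, 0], "wz":[0, 0, 0, 0, 0]}' 44 >/dev/null
python3 shift.py '{"tx":[0.08, 0.08, 0.08, 0.08, 0.08], "ty":[-0.64, -0.64, -0.64, -0.64, -0.64], "tz":[0.088, 0.088, 0.088, 0.088, 0.088], "wx":[0, 0, 0, 0, 0], "wy":[0, 0, 0, 0, 0], "wz":[0, 0, 0, 0, 0]}'
python3 shift.py '{"tx":[0.08, 0.08, 0.08, 0, 0], "ty":[-0.64, -0.64, -0.64, 0, 0], "tz":[0.088, 0.088, 0.088, 0, 0], "wx":[0, 0, 0, 0.0318, 0.0318], "wy":[0, 0, 0, -0.0064, -0.0064], "wz":[0, 0, 0, -0.0255, -0.0255]}'
python3 shift.py '{"tx":[0, 0, 0], "ty":[0, 0, 0], "tz":[0, 0, 0], "wx":[0.0318, 0.0255, 0], "wy":[-0.0095, -0.0095, 0], "wz":[-0.0223, -0.0159, 0]}'
python3 go.py 556 66 172 .28 30
```

```text
time: 12.9
eef_pos: [538.6, -97.7, 229.6]
tcp_rot: [0.998, -0.005, 0.003, -0.068]
contact_force: [0.8, 0.8, -0.2]
finger_gap: 43.7
finger_force: 0.0
time: 13.52
eef_pos: [554.8, 23.3, 230.0]
tcp_rot: [0.983, 0.079, -0.011, -0.168]
contact_force: [-0.2, 0.3, -0.6]
finger_gap: 44.0
finger_force: 0.0
time: 13.9
eef_pos: [555.2, 21.0, 228.1]
tcp_rot: [0.957, 0.137, -0.038, -0.252]
contact_force: [-0.1, 0.1, 0.2]
finger_gap: 44.1
finger_force: 0.0
turn [0.008 0.007 0.003] shift after turn [13.197 -9.206 64.089] shift now [13.659 -9.648 63.927] t 13.9 F [-0.11   0.116  0.219]
```

Scaled: 12 mm is 0.192, 10 mm is 0.16, 0.008 rad / 3.1416 = 0.0025.

```bash
python3 shift.py '{"tx":[0.112, 0.112, 0, 0, 0], "ty":[-0.08, -0.08, 0, 0, 0], "tz":[0.192, 0.192, 0.16, 0, 0], "wx":[0.0025, 0, 0, 0, 0], "wy":[0.0022, 0, 0, 0, 0], "wz":[0.001, 0, 0, 0, 0]}'
python3 w.py w2; python3 e.py w2 285 375
```

```text
time: 14.52
eef_pos: [560.7, 50.7, 203.7]
tcp_rot: [0.956, 0.136, -0.036, -0.257]
contact_force: [-0.3, -0.6, 1.2]
finger_gap: 44.0
finger_force: 0.0
140 2 x 61.7 y 41.9..43.4 z 207.5 [601.311 132.577   2.336]
152 12 x 52.4 y -2.8..7.6 z 200.7 [583.481 160.635  28.114]
164 18 x 49.8 y -3.2..8.0 z 92.9 [596.009 107.758 121.264]
176 16 x 43.1 y -2.7..8.0 z 92.5 [589.9   105.101 121.233]
188 19 x 36.4 y -3.2..8.0 z 92.7 [583.123 104.141 121.244]
200 21 x 29.5 y -3.3..8.1 z 93.2 [576.597 102.151 121.189]
212 17 x 22.6 y -3.3..8.1 z 92.9 [570.07   99.894 121.094]
224 13 x 15.7 y -2.2..8.2 z 92.2 [563.513  97.596 121.241]
236 20 x 8.5 y -3.3..7.7 z 93.2 [556.262  96.595 121.091]
248 13 x 1.3 y -2.8..7.7 z 92.7 [549.505  94.293 121.227]
260 3 x 15.4 y 21.4..22.1 z 20.8 [577.735  47.33  174.139]
272 1 x 12.0 y 21.6..21.6 z 16.1 [575.185  43.913 178.922]
284 1 x 7.5 y 21.5..21.5 z 14.6 [571.019  41.976 180.235]
296 1 x 2.9 y 21.5..21.5 z 13.3 [566.789  40.092 181.38 ]
```

View pics/w2.png

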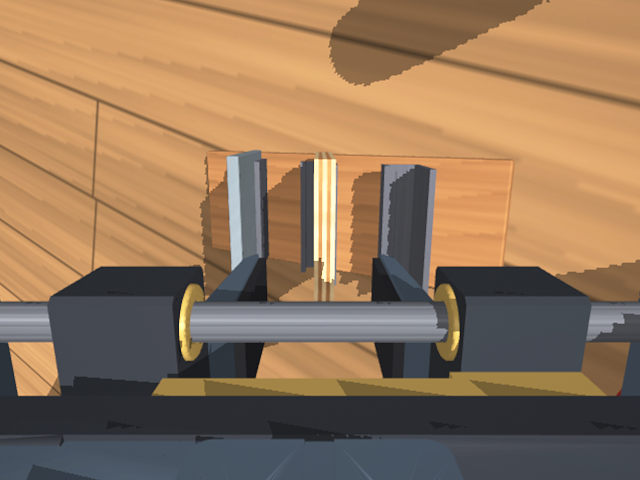

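Plywood is centred at column ~325 between the fingers. Its top edge is at tool z 93, y +2.4, so I'll go in and grip.

Scaled: 22 mm is 0.352, 16 mm is 0.256.

```bash
python3 shift.py '{"tx":[0, 0, 0, 0, 0], "ty":[0.0192, 0.0192, 0, 0, 0], "tz":[0.352, 0.352, 0.352, 0.352, 0.256], "wx":[0, 0, 0, 0, 0], "wy":[0, 0, 0, 0, 0], "wz":[0, 0, 0, 0, 0]}'
python3 shift.py '{"tx":[0, 0], "ty":[0, 0], "tz":[0.064, 0], "wx":[0, 0], "wy":[0, 0], "wz":[0, 0]}'
python3 shift.py '{"tx":[0, 0, 0, 0], "ty":[0, 0, 0, 0], "tz":[0, 0, 0, 0], "wx":[0, 0, 0, 0], "wy":[0, 0, 0, 0], "wz":[0, 0, 0, 0]}' 0; python3 shift.py '{"tx":[0, 0, 0, 0, 0], "ty":[0, 0, 0, 0, 0], "tz":[-0.048, -0.08, -0.16, -0.24, -0.32], "wx":[0, 0, 0, 0, 0], "wy":[0, 0, 0, 0, 0], "wz":[0, 0, 0, 0, 0]}'
python3 shift.py '{"tx":[0, 0, 0, 0, 0], "ty":[0, 0, 0, 0, 0], "tz":[-0.32, -0.4, -0.32, 0, 0], "wx":[0, 0, 0, 0, 0], "wy":[0, 0, 0, 0, 0], "wz":[0, 0, 0, 0, 0]}';python3 go.py 537.4 -200 200 -0.077 8
```

```text
time: 15.2
eef_pos: [546.8, 98.8, 111.8]
tcp_rot: [0.956, 0.136, -0.036, -0.257]
contact_force: [0.0, 0.6, 0.8]
finger_gap: 44.2
finger_force: 0.0
time: 15.45
eef_pos: [546.6, 100.5, 109.1]
tcp_rot: [0.956, 0.136, -0.036, -0.257]
contact_force: [0.1, -1.3, -0.2]
finger_gap: 43.8
finger_force: 0.0
time: 15.95
eef_pos: [546.4, 100.5, 109.1]
tcp_rot: [0.956, 0.136, -0.036, -0.257]
contact_force: [-1.1, -0.2, 1.1]
finger_gap: 12.1
finger_force: 30.0
time: 16.58
eef_pos: [553.8, 74.5, 155.7]
tcp_rot: [0.956, 0.136, -0.036, -0.257]
contact_force: [-0.4, -0.3, -0.4]
finger_gap: 11.9
finger_force: 30.0
time: 17.2
eef_pos: [562.2, 43.8, 210.7]
tcp_rot: [0.956, 0.136, -0.037, -0.257]
contact_force: [0.1, 0.4, -0.8]
finger_gap: 11.7
finger_force: 30.0
turn [-0.381  0.118  0.341] shift after turn [ -6.01  244.125 -29.495] shift now [ -92.002  199.743 -110.188] t 17.2 F [ 0.133  0.368 -0.819]
```

Scaled: -0.1 rad / 3.1416 = -0.0318.

```bash
python3 shift.py '{"tx":[0, 0, 0, 0, 0], "ty":[0, 0, 0, 0, 0], "tz":[0, 0, 0, 0, 0], "wx":[-0.0318, -0.0318, -0.0318, -0.0255, 0], "wy":[0.0095, 0.0095, 0.0095, 0.0095, 0], "wz":[0.0286, 0.0286, 0.0286, 0.0223, 0]}'; python3 go.py 533.7 -205.5 200 -0.077 8
```

```text
time: 17.82
eef_pos: [561.6, 45.4, 210.7]
tcp_rot: [0.997, -0.036, 0.003, -0.071]
contact_force: [-0.2, 0.3, -0.1]
finger_gap: 12.1
finger_force: 30.0
turn [-0.002 -0.001  0.006] shift after turn [ -8.493 251.36  -30.565] shift now [ -9.865 251.258 -30.991] t 17.825 F [-0.207  0.293 -0.133]
```

Scaled: 36 mm is 0.576, -4.5 mm is -0.072, 0.006 rad / 3.1416 = 0.0019.

```bash
python3 shift.py '{"tx":[-0.024, -0.024, -0.024, -0.024, -0.024], "ty":[0.576, 0.576, 0.576, 0.576, 0.576], "tz":[-0.072, -0.072, -0.072, -0.072, -0.072], "wx":[0, 0, 0, 0, 0], "wy":[0, 0, 0, 0, 0], "wz":[0.0019, 0, 0, 0, 0]}'
python3 shift.py '{"tx":[-0.016, 0, 0, 0], "ty":[0.576, 0.56, 0, 0], "tz":[-0.072, -0.072, 0, 0], "wx":[0, 0, 0, 0], "wy":[0, 0, 0, 0], "wz":[0, 0, 0, 0]}'; python3 go.py 533.7 -205.5 110 -0.077 8
```

```text
time: 18.45
eef_pos: [540.1, -137.7, 207.2]
tcp_rot: [0.997, -0.04, 0.003, -0.071]
contact_force: [0.2, 0.9, -0.7]
finger_gap: 12.1
finger_force: 30.0
time: 18.95
eef_pos: [533.6, -207.3, 206.3]
tcp_rot: [0.997, -0.041, 0.003, -0.071]
contact_force: [0.3, -0.2, 0.1]
finger_gap: 11.4
finger_force: 30.0
turn [-0.003 -0.001 -0.004] shift after turn [ 0.002 11.575 89.643] shift now [-0.06  11.826 89.61 ] t 18.95 F [ 0.252 -0.243  0.103]
```

Scaled: 20 mm is 0.32, 15 mm is 0.24.

```bash
python3 shift.py '{"tx":[0, 0, 0, 0, 0], "ty":[0.048, 0.048, 0.048, 0.032, 0.016], "tz":[0.32, 0.32, 0.32, 0.24, 0.16], "wx":[0, 0, 0, 0, 0], "wy":[0, 0, 0, 0, 0], "wz":[0, 0, 0, 0, 0]}'
python3 shift.py '{"tx":[0, 0, 0, 0], "ty":[0.008, 0.008, 0.008, 0], "tz":[0.064, 0.048, 0.048, 0], "wx":[0, 0, 0, 0], "wy":[0, 0, 0, 0], "wz":[0, 0, 0, 0]}'
python3 shift.py '{"tx":[0, 0], "ty":[0, 0], "tz":[0.024, 0], "wx":[0, 0], "wy":[0, 0], "wz":[0, 0]}'
python3 go.py 533.7 -205.5 100 -0.077 8
```

```text
time: 19.58
eef_pos: [534.0, -206.9, 120.4]
tcp_rot: [0.997, -0.04, 0.004, -0.07]
contact_force: [-0.1, -0.5, -0.6]
finger_gap: 11.9
finger_force: 30.0
time: 20.08
eef_pos: [534.1, -207.7, 111.1]
tcp_rot: [0.997, -0.04, 0.004, -0.07]
contact_force: [-0.0, 0.5, -0.8]
finger_gap: 11.9
finger_force: 30.0
time: 20.32
eef_pos: [534.1, -207.5, 109.6]
tcp_rot: [0.997, -0.04, 0.004, -0.07]
contact_force: [0.1, -0.1, -1.6]
finger_gap: 11.9
finger_force: 30.0
turn [-0.001 -0.003 -0.004] shift after turn [-0.564 -0.574  3.789] shift now [-0.576 -0.569  3.788] t 20.325 F [ 0.104 -0.147 -1.566]
```

Scaled: 1.5 mm is 0.024.

```bash
for i in 1 ; do python3 shift.py '{"tx":[0, 0], "ty":[0, 0], "tz":[0.024, 0], "wx":[0, 0], "wy":[0, 0], "wz":[0, 0]}'|sed -n '2p;4p'; python3 shift.py '{"tx":[0, 0], "ty":[0, 0], "tz":[0.016, 0], "wx":[0, 0], "wy":[0, 0], "wz":[0, 0]}'|sed -n '2p;4p'; python3 shift.py '{"tx":[0, 0], "ty":[0, 0], "tz":[0.016, 0], "wx":[0, 0], "wy":[0, 0], "wz":[0, 0]}'|sed -n '2p;4p'; done
```

```text
eef_pos: [534.0, -207.2, 108.0]
contact_force: [0.6, 0.3, -0.2]
eef_pos: [534.1, -207.1, 107.0]
contact_force: [0.3, 0.6, -0.2]
eef_pos: [534.1, -207.0, 106.0]
contact_force: [0.6, -0.2, -0.8]
```

Scaled: 1 mm is 0.016.

```bash
python3 shift.py '{"tx":[0, 0], "ty":[0, 0], "tz":[0.016, 0], "wx":[0, 0], "wy":[0, 0], "wz":[0, 0]}'|sed -n '2p;4p'; python3 shift.py '{"tx":[0, 0], "ty":[0, 0], "tz":[0.016, 0], "wx":[0, 0], "wy":[0, 0], "wz":[0, 0]}'|sed -n '2p;4p'; python3 shift.py '{"tx":[0, 0], "ty":[0, 0], "tz":[0.016, 0], "wx":[0, 0], "wy":[0, 0], "wz":[0, 0]}'|sed -n '2p;4p'
```

```text
eef_pos: [534.1, -206.9, 105.0]
contact_force: [-0.1, 0.2, -0.6]
eef_pos: [534.2, -206.8, 104.7]
contact_force: [-0.8, 0.5, 4.1]
eef_pos: [534.4, -206.8, 104.6]
contact_force: [-1.9, -0.7, 8.9]
```

Contact on the floor, so I'll release.

Scaled: -0.8 mm is -0.0128.

```bash
python3 shift.py '{"tx":[0, 0, 0, 0, 0], "ty":[0, 0, 0, 0, 0], "tz":[-0.0128, 0, 0, 0, 0], "wx":[0, 0, 0, 0, 0], "wy":[0, 0, 0, 0, 0], "wz":[0, 0, 0, 0, 0]}' 28; python3 shift.py '{"tx":[0, 0, 0, 0, 0], "ty":[0, 0, 0, 0, 0], "tz":[-0.128, -0.24, -0.4, -0.56, -0.64], "wx":[0, 0, 0, 0, 0], "wy":[0, 0, 0, 0, 0], "wz":[0, 0, 0, 0, 0]}'
python3 go.py 538 132 225 .28 30
```

```text
time: 22.45
eef_pos: [534.1, -206.7, 103.8]
tcp_rot: [0.997, -0.04, 0.004, -0.07]
contact_force: [0.8, -1.4, -0.0]
finger_gap: 27.8
finger_force: 0.0
time: 23.08
eef_pos: [532.4, -224.0, 227.8]
tcp_rot: [0.997, -0.04, 0.004, -0.07]
contact_force: [0.4, 0.2, 0.5]
finger_gap: 28.0
finger_force: 0.0
turn [ 0.38  -0.121 -0.343] shift after turn [ 103.815 -293.608  166.693] shift now [ -22.248 -349.407   46.789] t 23.075 F [0.428 0.192 0.455]
```

Scaled: -39 mm is -0.624, 5 mm is 0.08.

```bash
python3 shift.py '{"tx":[-0.04, -0.04, -0.04, -0.04, -0.04], "ty":[-0.624, -0.624, -0.624, -0.624, -0.624], "tz":[0.08, 0.08, 0.08, 0.08, 0.08], "wx":[0, 0, 0, 0, 0], "wy":[0, 0, 0, 0, 0], "wz":[0, 0, 0, 0, 0]}' 40 >/dev/null
python3 shift.py '{"tx":[-0.04, -0.04, -0.04, -0.04, 0], "ty":[-0.624, -0.624, -0.624, -0.624, 0], "tz":[0.08, 0.08, 0.08, 0.08, 0], "wx":[0, 0, 0, 0, 0.0318], "wy":[0, 0, 0, 0, -0.0095], "wz":[0, 0, 0, 0, -0.0286]}'
python3 shift.py '{"tx":[0, 0, 0, 0], "ty":[0, 0, 0, 0], "tz":[0, 0, 0, 0], "wx":[0.0318, 0.0318, 0.0255, 0], "wy":[-0.0095, -0.0095, -0.0095, 0], "wz":[-0.0286, -0.0286, -0.0223, 0]}'
python3 go.py 535 129 172 .28 30
```

```text
time: 24.32
eef_pos: [538.5, 135.1, 232.2]
tcp_rot: [0.992, 0.011, -0.005, -0.122]
contact_force: [-0.5, -1.2, -0.4]
finger_gap: 39.8
finger_force: 0.0
time: 24.82
eef_pos: [539.5, 129.5, 230.3]
tcp_rot: [0.957, 0.133, -0.036, -0.256]
contact_force: [-0.0, -0.2, -0.1]
finger_gap: 40.1
finger_force: 0.0
turn [ 0.001 -0.001 -0.004] shift after turn [-4.511 28.519 44.898] shift now [-4.449 28.496 44.919] t 24.825 F [-0.001 -0.172 -0.064]
```

Scaled: 14 mm is 0.224, 5 mm is 0.08.

```bash
python3 shift.py '{"tx":[-0.04, -0.032, 0, 0, 0], "ty":[0.224, 0.224, 0, 0, 0], "tz":[0.08, 0.08, 0.08, 0, 0], "wx":[0, 0, 0, 0, 0], "wy":[0, 0, 0, 0, 0], "wz":[0, 0, 0, 0, 0]}'
python3 w.py w3; python3 e.py w3 300 345
python3 - <<'E'
from h import *
p,d=imaging.get_image("side");cv2.imwrite("pics/side1.png",p[:,:,::-1])
E
```

```text
time: 25.45
eef_pos: [539.2, 113.6, 203.5]
tcp_rot: [0.957, 0.134, -0.036, -0.256]
contact_force: [-0.0, 0.5, -0.3]
finger_gap: 39.8
finger_force: 0.0
140 6 x 61.6 y 16.6..20.8 z 222.1 [572.12  222.253   0.931]
152 9 x 55.7 y -1.6..3.7 z 110.1 [577.658 181.52  106.685]
164 12 x 49.7 y -2.7..4.6 z 94.3 [574.101 172.08  120.461]
176 13 x 43.0 y -2.7..4.7 z 94.3 [567.581 170.476 120.26 ]
188 11 x 36.2 y -2.7..4.7 z 94.3 [561.081 168.638 120.512]
200 11 x 29.3 y -2.7..4.2 z 94.9 [554.227 167.413 120.421]
212 11 x 22.3 y -2.2..4.2 z 94.7 [547.766 164.744 120.109]
224 13 x 15.2 y -2.8..4.8 z 94.8 [540.913 162.972 120.11 ]
236 12 x 8.2 y -2.8..4.2 z 94.3 [534.113 160.951 120.371]
248 9 x 1.0 y -2.8..4.3 z 94.1 [527.123 159.316 120.9  ]
260 11 x -6.5 y -2.2..4.3 z 94.8 [520.07  156.871 120.207]
272 13 x -13.9 y -2.8..4.3 z 95.0 [512.821 155.131 120.396]
284 13 x -21.7 y -2.9..4.3 z 95.1 [505.282 153.273 119.896]
296 13 x -29.2 y -2.9..4.4 z 94.8 [498.123 151.    120.273]
```

View pics/side1.png

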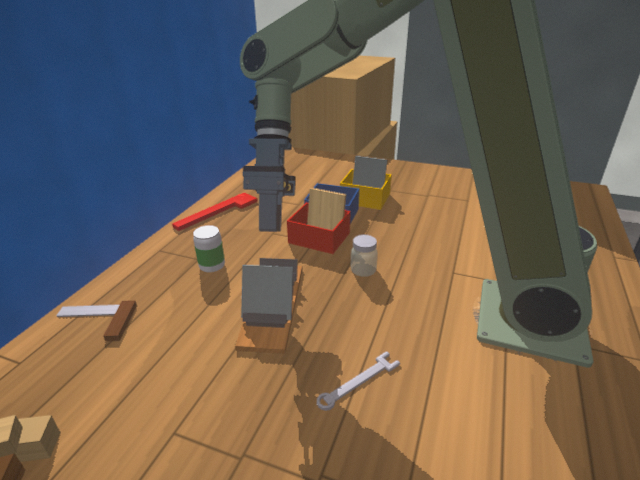

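Plywood leans in the red bin at (327,210) and plate 1 in the yellow bin at (370,170). Plate 3 is centred under the gripper at tool z 94.6, y +0.8.

Units first: shifts go in shares of 62.5 mm and turns go in shares of pi rad. So 22 mm is 0.352, 16 mm is 0.256.

```bash
python3 shift.py '{"tx":[0, 0, 0, 0, 0], "ty":[0.0128, 0, 0, 0, 0], "tz":[0.352, 0.352, 0.352, 0.352, 0.256], "wx":[0, 0, 0, 0, 0], "wy":[0, 0, 0, 0, 0], "wz":[0, 0, 0, 0, 0]}'
python3 shift.py '{"tx":[0, 0], "ty":[0, 0], "tz":[0.064, 0], "wx":[0, 0], "wy":[0, 0], "wz":[0, 0]}'
python3 shift.py '{"tx":[0, 0, 0, 0], "ty":[0, 0, 0, 0], "tz":[0, 0, 0, 0], "wx":[0, 0, 0, 0], "wy":[0, 0, 0, 0], "wz":[0, 0, 0, 0]}' 0; python3 shift.py '{"tx":[0, 0, 0, 0, 0], "ty":[0, 0, 0, 0, 0], "tz":[-0.048, -0.08, -0.16, -0.24, -0.32], "wx":[0, 0, 0, 0, 0], "wy":[0, 0, 0, 0, 0], "wz":[0, 0, 0, 0, 0]}'
python3 shift.py '{"tx":[0, 0, 0, 0, 0], "ty":[0, 0, 0, 0, 0], "tz":[-0.32, -0.4, -0.4, -0.16, 0], "wx":[0, 0, 0, 0, 0], "wy":[0, 0, 0, 0, 0], "wz":[0, 0, 0, 0, 0]}';python3 shift.py '{"tx":[0, 0], "ty":[0, 0], "tz":[0, 0], "wx":[0, 0], "wy":[0, 0], "wz":[0, 0]}';python3 go.py 550 -340 240 0.049 8
```

```text
time: 26.18
eef_pos: [524.8, 163.1, 112.3]
tcp_rot: [0.957, 0.134, -0.036, -0.256]
contact_force: [0.2, 0.3, -0.8]
finger_gap: 40.1
finger_force: 0.0
time: 26.42
eef_pos: [524.7, 164.6, 109.6]
tcp_rot: [0.957, 0.134, -0.036, -0.256]
contact_force: [-0.2, -0.0, 0.6]
finger_gap: 39.9
finger_force: 0.0
time: 26.92
eef_pos: [524.6, 164.2, 109.5]
tcp_rot: [0.957, 0.134, -0.036, -0.256]
contact_force: [0.2, -2.3, 0.1]
finger_gap: 7.7
finger_force: 30.0
time: 27.55
eef_pos: [531.9, 138.2, 156.0]
tcp_rot: [0.957, 0.134, -0.036, -0.256]
contact_force: [0.6, -0.4, -6.5]
finger_gap: 7.6
finger_force: 30.0
time: 28.18
eef_pos: [543.0, 100.0, 225.0]
tcp_rot: [0.957, 0.134, -0.035, -0.256]
contact_force: [-0.0, -0.3, -7.5]
finger_gap: 7.9
finger_force: 30.0
time: 28.42
eef_pos: [542.1, 101.0, 223.7]
tcp_rot: [0.957, 0.134, -0.037, -0.256]
contact_force: [0.4, -0.3, -7.7]
finger_gap: 7.9
finger_force: 30.0
turn [-0.382  0.078  0.218] shift after turn [-13.745 434.247 -83.509] shift now [-113.945  358.642 -232.648] t 28.425 F [ 0.427 -0.334 -7.688]
```

7.6 N, so plate 3 is steel and goes in the blue bin. I'll travel high, because the plywood stands up out of the red bin on the way.

Scaled: -15 mm is -0.24, -10 mm is -0.16, -0.1 rad / 3.1416 = -0.0318.

```bash
python3 shift.py '{"tx":[0, 0, 0, 0, 0], "ty":[0, 0, 0, 0, 0], "tz":[-0.24, -0.24, -0.16, 0, 0], "wx":[-0.0318, -0.0318, -0.0318, -0.0255, 0], "wy":[0.0064, 0.0064, 0.0064, 0.0064, 0], "wz":[0.0175, 0.0175, 0.0175, 0.0159, 0]}'; python3 go.py 550.1 -345.3 245 0.049 8
```

```text
time: 29.05
eef_pos: [545.5, 86.2, 260.5]
tcp_rot: [0.997, 0.027, -0.0, -0.072]
contact_force: [0.7, -0.5, -7.2]
finger_gap: 8.0
finger_force: 30.0
turn [-0.005 -0.003  0.005] shift after turn [-16.512 429.157 -50.637] shift now [-18.497 428.814 -52.81 ] t 29.05 F [ 0.691 -0.543 -7.191]
```

Scaled: 36 mm is 0.576, -4.5 mm is -0.072, -0.005 rad / 3.1416 = -0.0016.

```bash
python3 shift.py '{"tx":[-0.024, -0.024, -0.024, -0.024, -0.024], "ty":[0.576, 0.576, 0.576, 0.576, 0.576], "tz":[-0.072, -0.072, -0.072, -0.072, -0.072], "wx":[-0.0016, 0, 0, 0, 0], "wy":[-0.001, 0, 0, 0, 0], "wz":[0.0016, 0, 0, 0, 0]}' >/dev/null
python3 shift.py '{"tx":[-0.024, -0.024, -0.024, -0.024, -0.024], "ty":[0.576, 0.576, 0.576, 0.576, 0.576], "tz":[-0.072, -0.072, -0.072, -0.072, -0.072], "wx":[0, 0, 0, 0, 0], "wy":[0, 0, 0, 0, 0], "wz":[0, 0, 0, 0, 0]}'
python3 shift.py '{"tx":[-0.016, -0.016, 0, 0], "ty":[0.576, 0.528, 0, 0], "tz":[-0.072, -0.072, 0, 0], "wx":[0, 0, 0, 0], "wy":[0, 0, 0, 0], "wz":[0, 0, 0, 0]}'; python3 go.py 550.1 -345.3 110 0.049 8
```

```text
time: 30.3
eef_pos: [548.3, -279.8, 254.6]
tcp_rot: [0.997, 0.023, -0.001, -0.071]
contact_force: [0.5, 0.8, -6.6]
finger_gap: 7.8
finger_force: 30.0
time: 30.8
eef_pos: [549.5, -347.9, 254.1]
tcp_rot: [0.997, 0.023, -0.001, -0.07]
contact_force: [-0.2, 0.8, -7.8]
finger_gap: 7.9
finger_force: 30.0
turn [-0.001 -0.002 -0.003] shift after turn [  0.747  17.482 137.063] shift now [  0.594  17.656 137.041] t 30.8 F [-0.224  0.807 -7.755]
```

Scaled: 25 mm is 0.4, 20 mm is 0.32.

```bash
python3 shift.py '{"tx":[0.008, 0, 0, 0, 0], "ty":[0.048, 0.048, 0.048, 0.048, 0.048], "tz":[0.4, 0.4, 0.4, 0.32, 0.32], "wx":[0, 0, 0, 0, 0], "wy":[0, 0, 0, 0, 0], "wz":[0, 0, 0, 0, 0]}'
python3 shift.py '{"tx":[0, 0, 0, 0], "ty":[0.024, 0.016, 0.008, 0], "tz":[0.16, 0.112, 0.064, 0], "wx":[0, 0, 0, 0], "wy":[0, 0, 0, 0], "wz":[0, 0, 0, 0]}'
python3 shift.py '{"tx":[0, 0], "ty":[0, 0], "tz":[0.016, 0], "wx":[0, 0], "wy":[0, 0], "wz":[0, 0]}'
python3 go.py 550.1 -345.3 98.4 0.049 8
```

```text
time: 31.42
eef_pos: [550.7, -346.0, 138.6]
tcp_rot: [0.997, 0.024, -0.0, -0.069]
contact_force: [-0.9, -0.2, -7.4]
finger_gap: 7.7
finger_force: 30.0
time: 31.92
eef_pos: [550.7, -347.5, 118.3]
tcp_rot: [0.997, 0.023, -0.0, -0.069]
contact_force: [-0.6, 0.0, -6.7]
finger_gap: 7.7
finger_force: 30.0
time: 32.17
eef_pos: [550.7, -347.5, 117.4]
tcp_rot: [0.997, 0.023, -0.0, -0.068]
contact_force: [0.1, 0.9, -6.6]
finger_gap: 8.0
finger_force: 30.0
turn [ 0.003 -0.003 -0.003] shift after turn [-0.513  0.434 13.174] shift now [-0.552  0.399 13.173] t 32.175 F [ 0.141  0.946 -6.634]
```

Scaled: 4 mm is 0.064, 3 mm is 0.048.

```bash
python3 shift.py '{"tx":[0, 0, 0, 0], "ty":[0.0048, 0.0032, 0, 0], "tz":[0.064, 0.048, 0.032, 0], "wx":[0, 0, 0, 0], "wy":[0, 0, 0, 0], "wz":[0, 0, 0, 0]}'|sed -n '2p;4p'; python3 shift.py '{"tx":[0, 0], "ty":[0, 0], "tz":[0.024, 0], "wx":[0, 0], "wy":[0, 0], "wz":[0, 0]}'|sed -n '2p;4p'; python3 shift.py '{"tx":[0, 0], "ty":[0, 0], "tz":[0.016, 0], "wx":[0, 0], "wy":[0, 0], "wz":[0, 0]}'|sed -n '2p;4p'
```

```text
eef_pos: [550.5, -346.5, 107.8]
contact_force: [-0.9, -0.2, -8.2]
eef_pos: [550.5, -346.4, 106.5]
contact_force: [-0.0, -0.1, -7.9]
eef_pos: [550.7, -346.4, 106.2]
contact_force: [-0.5, 0.1, -4.4]
```

Scaled: 1.2 mm is 0.0192.

```bash
python3 shift.py '{"tx":[0, 0], "ty":[0, 0], "tz":[0.0192, 0], "wx":[0, 0], "wy":[0, 0], "wz":[0, 0]}'|sed -n '2p;4p'; python3 shift.py '{"tx":[0, 0], "ty":[0, 0], "tz":[0.0096, 0], "wx":[0, 0], "wy":[0, 0], "wz":[0, 0]}'|sed -n '2p;4p'
```

```text
eef_pos: [550.7, -346.4, 106.1]
contact_force: [-1.9, -0.0, 5.4]
eef_pos: [550.8, -346.4, 106.1]
contact_force: [-1.9, 0.3, 8.0]
```

Scaled: -0.8 mm is -0.0128.

```bash
python3 shift.py '{"tx":[0, 0, 0, 0, 0], "ty":[0, 0, 0, 0, 0], "tz":[-0.0128, 0, 0, 0, 0], "wx":[0, 0, 0, 0, 0], "wy":[0, 0, 0, 0, 0], "wz":[0, 0, 0, 0, 0]}' 24; python3 shift.py '{"tx":[0, 0, 0, 0, 0], "ty":[0, 0, 0, 0, 0], "tz":[-0.128, -0.24, -0.4, -0.56, -0.64], "wx":[0, 0, 0, 0, 0], "wy":[0, 0, 0, 0, 0], "wz":[0, 0, 0, 0, 0]}'
python3 shift.py '{"tx":[-0.64, -0.64, -0.64, -0.64, 0], "ty":[0, 0, 0, 0, 0], "tz":[-0.64, -0.64, -0.32, 0, 0], "wx":[0, 0, 0, 0, 0], "wy":[0, 0, 0, 0, 0], "wz":[0, 0, 0, 0, 0]}'
python3 - <<'E'
from h import *
for n in("top","side"):
    p,d=imaging.get_image(n);cv2.imwrite(f"pics/{n}2.png",p[:,:,::-1])
E
```

```text
time: 34.3
eef_pos: [550.7, -346.2, 104.5]
tcp_rot: [0.997, 0.023, -0.0, -0.069]
contact_force: [-0.9, -0.1, 0.0]
finger_gap: 24.0
finger_force: 0.3
time: 34.92
eef_pos: [550.9, -363.0, 228.5]
tcp_rot: [0.997, 0.023, -0.0, -0.069]
contact_force: [0.3, -0.7, 1.0]
finger_gap: 23.8
finger_force: 0.0
time: 35.55
eef_pos: [389.6, -384.1, 327.5]
tcp_rot: [0.997, 0.022, 0.0, -0.068]
contact_force: [-0.1, -0.9, -0.3]
finger_gap: 24.1
finger_force: 0.0
```

View pics/side2.png

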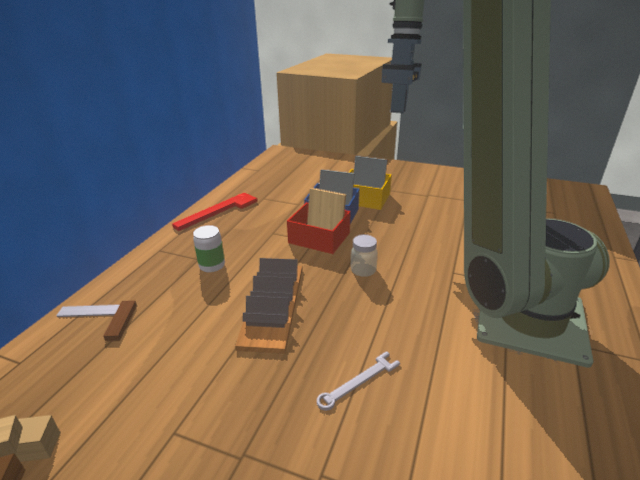

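View pics/top2.png

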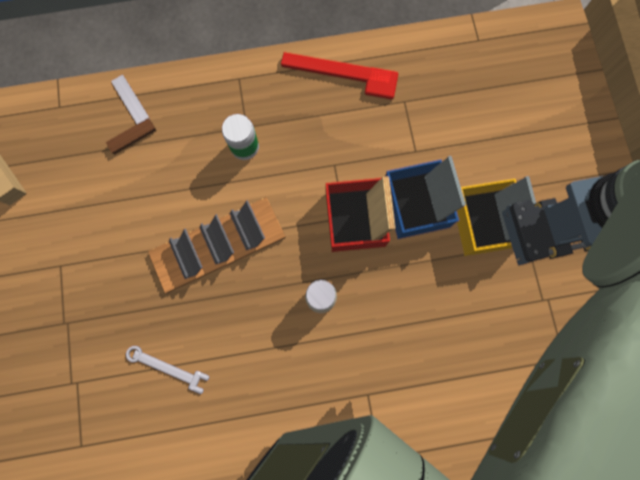

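Both views show the rack empty and each plate leaning in its bin, at (380,208), (445,185) and (515,197) in the top view. The jar, can and wrench have not moved and the robot is clear of everything.

```bash
python3 -c "
from plant import bot, imaging, ticket
print(ticket.close_job())"
```

```text
the job is handed in; nothing more can be done
None
```

Job handed in at about 36 s: aluminium (slot 1) is in the yellow bin, plywood (slot 2) in red and steel (slot 3) in blue, each lowered to the bin floor before release, with the jar, can and wrench untouched.

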